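# Fit a stub shaft into an eccentric bearing bush

## Robot

A 6-joint arm with a two-finger parallel gripper is mounted at the origin on a cart in front of the work surface, level with it; the furniture and walls round the work are solid. World frame = base frame: x ahead of the robot, y to its left, z up, the work surface at z = 0. Lengths are in m, angles in rad, forces in N, time in s.
With the tool pointing down it reaches from about 0.325 to 0.925 m from the base axis. Payload 3.1 kg.
Tool frame: the origin (TCP) lies at the very end of the fingers, on their centre line; the grasp point (between the pads) lies behind it (grip_depth is the x of the grasp point in the tool frame, in m); x points along the fingers, y is the direction in which the jaws open and shut, and the axes are right-handed (so a half turn about x gives the same grasp; the last joint's range is limited). The gripper opens to 85 mm and grips with 20 to 120 N. Pads are 22 mm wide; open, the fingers measure 114 mm over their backs; the gripper's body (76 mm by 85 mm) begins 54 mm behind the grasp point. The pads swing forward as they close: fully open they stand 13 mm farther back than shut.
Start: joints at [-1.419, 0.217, 1.613, -0, 1.311, -0.112], TCP at [0.163, -0.603, 0.231] pointing down, gripper open.
Joint ranges: [-2.75, 2.75], [-0.78, 2.1], [0.31, 2.55], [-1.13, 4.27], [0.13, 2.63], [-2.58, 2.58]. Speed limits (rad/s): [2.79, 2.79, 3.14, 3.14, 3.14, 3.14].

## Interface

Orientations are given as a unit quaternion [w, x, y, z].
In Python, from station import get_obs, grab_frame, finish_job, grip_depth gives the robot as it stands.
- The arm moves only by the tool move_arm, never from a script. Its argument "series" is a list of rows, each a list of 3 entries, a list of its own where there are three numbers: the shift along the world's x, y, z in mm, then the turn about the world's z in degrees, then the gripper's target within -1 to 1 (shut at 1, half-way at 0, fully open at -1). A call has 1 to 20 rows; each row is the pose to reach, as a shift and turn from the pose measured when the call began; what a row does not reach only later rows make up. A row lasts 1/10 s, in which the tool goes at most 50 mm and 8.59 degrees, less where a joint would pass 70% of its speed; a pose out of reach is approached as far as the arm can. A call with a gripper value outside its range is refused whole. The fingers move at their own pace and stop on an object; "newtons" is the grip in N (left out, the last holds). Time passes only in rows, so rows that repeat a pose let the fingers close. It gives the time, the measured TCP pose, the force and the opening at its end, in the units of the state.
- get_obs(): the state, without advancing time (a new reading comes with each control period).
- grab_frame(name): name is "side" or "top" or "wrist"; returns a dict with "pixels" (384x512x3 uint8, blue, green, red), "K" (3x3 intrinsics, pixels), "k1" (the pictures are not rectified: a ray, as slopes to the right and down, at radius r is drawn at 1 + k1 r^2 times it, then the intrinsics apply), "rvec" (rotation vector, rad) and "tvec" (3), from world to camera coordinates, as OpenCV has them. Camera axes: x right, y down, z forward; pixel columns grow to the right and rows downward; lengths in m; the calibration is good to about 2 mm. A picture is of the moment at which its call begins. There is no depth.
- finish_job(): hands the job in, once; it reports no verdict.
The state is a dict: "time": time; "joints": joint angles; "qd": joint speeds; "joint_efforts": joint torques, N m; "eef_pos": TCP position; "tool_rot": TCP orientation; "force": force on the tool from outside, world axes, zero at the start; "wrist_torque": the same for the moment, N m; "width": finger opening in m.
Only numpy, scipy, OpenCV 4.12 (cv2) and the standard library are available. Lean on these libraries where they do the work, as an engineer would, in place of code of your own. Each camera call takes 0.05 s, during which the arm holds its last target. There are 200 camera calls.

## Task

Take the stub shaft out of its aluminium stand and fit it into the bronze bush of the bearing housing: lean the shaft, catch the lower edge of its foot in the bore, then straighten it and slide it gently home until its collar sits on the bush, and let go. The fit is close and the bush is eccentric, stuck at some angle, so feel for the bore: never press the shaft against the bush or housing with more than about 20 N, do not drop it in, and leave the other things on the bench alone.

Things in the scene. Friction and masses are not known exactly. Their poses are not given: they have to be found in the camera images.
- shaft: Hollow steel stub shaft, 111 mm long, 0.14 to 0.28 kg. Origin at the centre of its flat foot, z along the axis to the square end. From the foot: round journal 24 mm dia (z 0-45 mm), round collar 36 mm dia (z 45-51), square end 20 x 20 mm, faces square to x and y (z 51-111); take it by the square end. Starts upright in the stand, any yaw and free to turn there, foot 10 mm above the bench.
- shaft_foot (a point): The centre of the flat foot of the shaft (the same point as shaft); axes as the shaft.
- stand: Fixed aluminium block 70 x 70 x 40 mm with one round upright hole, 28 mm wide and 30 mm deep, in the middle; the shaft stands loosely in it. Origin at the centre of its underside, z up.
- housing: Fixed grey bearing housing; origin at the centre of its underside, z up. Base plate 90 x 116 x 12 mm (x, y, z) with four bolts; round barrel 80 mm dia, 56 mm high. In it sits a round bronze bush, 57 mm outside, its flat top 60 mm above the bench, with one upright round bore 25 mm wide and 47 mm deep, no lead-in: about 1 mm of play on the journal.
- housing_mouth (a point): Point on the centre line of housing and bush at the height of the bush's flat top (60 mm above the underside), z up. The bush is eccentric: the bore's mouth is in this plane, but its centre lies 5 mm to the side of this point, in a direction that differs each time, is not measured, and must be felt for (or seen). The bush is stuck and does not turn or shift.
- chuck: Bystander: steel drill chuck 43 mm wide, 50 mm high, standing; origin at the centre of its underside. Leave alone.
- gauge: Bystander: round black pressure gauge 101 x 76 x 38 mm, lying dial up; origin at the centre of its underside. Leave alone.
- fitting: Bystander: small brass hose fitting 23 x 50 x 31 mm; origin at the centre of its underside. Leave alone.
- spinner: Bystander: chrome spinner handle 31 x 104 x 32 mm, lying; origin at the centre of its underside. Leave alone.
There are look-alikes about, which are no part of the job. What is shaped like the shaft but green, pink or red is not meant.

How it is judged:
On the way:
1. the shaft is caught in the bore leaning: foot edge below the bush's top face, shaft leaning more than 0.12 rad (angle between shaft's own z axis and vertical above 0.12 rad and z of shaft_foot in the frame of housing_mouth below 0.0005 m and horizontal distance between shaft_foot and housing_mouth below 0.014 m), for 0.1 s.
At the end, for the whole second after the job is handed in: The shaft stands released and still in the bore, upright within 0.05 rad, its foot within 8 mm of the housing's centre line and at least 43.5 mm below the bush's top face, that is with its collar down on the bush (within 1.5 mm) (z of shaft_foot in the frame of housing_mouth below -0.0435 m and horizontal distance between shaft_foot and housing_mouth below 0.008 m and angle between shaft's own z axis and vertical below 0.05 rad and linear speed of shaft below 0.02 m/s); the robot touches nothing.
It fails at once if the shaft is pressed or dropped against the bush or housing with more than 30 N (contact force between shaft and housing above 30 N).
It fails at once if a bystander is moved by more than 20 mm (distance of any of chuck, gauge, fitting, spinner from where it was at the start of the episode above 0.02 m).
It also fails if it takes over 72 s, if anything falls off the work surface, if the arm or the gripper's body presses on something with over 40 N, if the wrist force passes 120 N, or if a joint passes its speed limit or range.

## Working session

There is one attempt and no reset: what is moved stays moved. The work goes in short steps, Python scripts to look and compute and a tool call to move; the robot and the scene stay as the last step left them, time stands still between calls to the robot, and variables do not carry over. Pictures are saved under pics/ and viewed, about 8 in all and at most 12, crops included, and the job is handed in when it is done.

Besides the shell and the picture viewer there is one more tool, called after "Call:" by a JSON object that holds its "fn" and its "kwargs", one argument or row to a line. move_arm: Moves the arm, as the interface text tells. Its arguments: {"type":"object","properties":{"series":{"type":"array"},"newtons":{"type":"number"}},"required":["series"]}

```bash
mkdir -p pics
cat > h.py <<'E'
import numpy as np, cv2
from station import get_obs, grab_frame, finish_job, grip_depth
def cam(f):
    R=cv2.Rodrigues(np.array(f["rvec"],float))[0]; t=np.array(f["tvec"],float).ravel()
    return np.array(f["K"],float),R,t,f["k1"]
def ray(f,u,v):
    K,R,t,k1=cam(f); d=np.array([(u-K[0,2])/K[0,0],(v-K[1,2])/K[1,1]]); s=d.copy()
    for _ in range(30): s=d/(1+k1*(s@s))
    return -R.T@t, R.T@np.array([s[0],s[1],1.])
def onz(f,u,v,z):
    o,d=ray(f,u,v); return o+d*(z-o[2])/d[2]
def proj(f,P):
    K,R,t,k1=cam(f); c=R@np.array(P,float)+t; s=c[:2]/c[2]; s=s*(1+k1*(s@s)); return K[0,0]*s[0]+K[0,2],K[1,1]*s[1]+K[1,2]
E
python3 - <<'E'
from h import *
o=get_obs(); print(o, grip_depth)
a=[]
for n in("top","side"):
    f=grab_frame(n); np.save(n+"0.npy",f,allow_pickle=True); cv2.imwrite(f"pics/{n}0.png",f["pixels"]); print(n,ray(f,256,192),f["k1"])
E
```

```text
{'time': 0.0, 'joints': array([-1.41918309e+00,  2.17760691e-01,  1.61492851e+00,  4.10761486e-05,
        1.31127213e+00, -1.12162399e-01]), 'qd': array([-1.89062258e-05, -1.46093244e-04, -1.07870643e-03,  1.59681195e-04,
       -1.47656086e-03, -1.75009761e-03]), 'joint_efforts': array([-3.31748906e-04, -3.96849203e+01, -3.03852832e+01, -3.14903709e-04,
        9.79493314e-03, -3.70002184e-06]), 'eef_pos': array([ 0.16288826, -0.60256764,  0.22996714]), 'tool_rot': array([-0.0921473 , -0.70096335, -0.09382243,  0.70096833]), 'force': array([-0.07266104,  0.03980596,  0.22728767]), 'wrist_torque': array([-0.01512191, -0.00199729,  0.02173735]), 'width': 0.08583108871630611} -0.0187
top (array([0.49614781, 0.10164594, 1.02794617]), array([ 0.06329659, -0.03352007, -0.99750604])) -0.07764098088633872
side (array([0.39359496, 0.83403592, 0.50335371]), array([ 0.18311709, -0.85318161, -0.48883823])) -0.07477604335628191
```

View pics/top0.png

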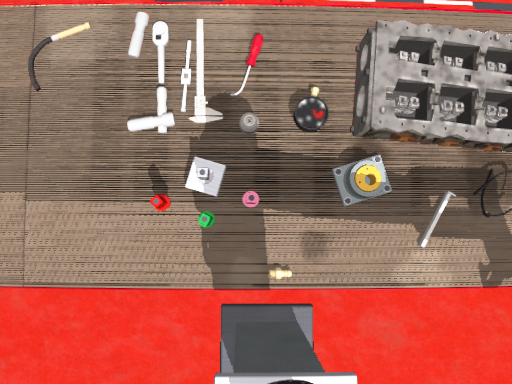

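View pics/side0.png

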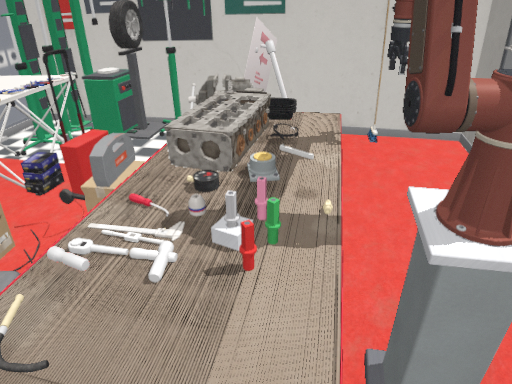

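The steel shaft stands in the square stand at (203,172) in the top view. The look-alikes, red (160,202), green (206,219) and pink (251,199), are ruled out by colour and because they aren't in the stand. The housing is at (362,180), with the dark bore to the right of centre. Next I'll enlarge both.

Run:
```python
from h import *
f=np.load("top0.npy",allow_pickle=True).item(); p=f["pixels"]
a=cv2.resize(p[145:209,170:240],None,fx=5.6,fy=5.6,interpolation=cv2.INTER_CUBIC)
b=cv2.resize(p[145:209,325:395],None,fx=5.6,fy=5.6,interpolation=cv2.INTER_CUBIC)
cv2.imwrite("pics/crop.png",np.hstack([a,b]))
for n,u,v,z in [("shaft top",203,172,.121),("stand c",206,176,.04),("hous",362,180,.06),("bore",371,180,.06),("red",160,202,.1),("green",206,219,.1),("pink",251,199,.1)]: print(n,onz(f,u,v,z).round(4))
hsv=cv2.cvtColor(p,cv2.COLOR_BGR2HSV)
m=cv2.inRange(hsv,(15,110,90),(35,255,255)); m[:, :325]=0; m[:,395:]=0; m[:150]=0; m[205:]=0
c=max(cv2.findContours(m,0,1)[0],key=cv2.contourArea); e=cv2.fitEllipse(cv2.convexHull(c)); print("bush",e, onz(f,*e[0],.06).round(4))
s=m*0; cv2.drawContours(s,[cv2.convexHull(c)],-1,255,-1); s=cv2.bitwise_and(s,cv2.bitwise_not(m))
print([(cv2.contourArea(k),cv2.minEnclosingCircle(k)) for k in cv2.findContours(s,0,1)[0] if cv2.contourArea(k)>10])
```

```text
shaft top [0.593  0.1765 0.121 ]
stand c [0.593  0.1766 0.04  ]
hous [ 0.5844 -0.1579  0.06  ]
bore [ 0.5845 -0.1775  0.06  ]
red [0.5338 0.2646 0.1   ]
green [0.5    0.1712 0.1   ]
pink [0.5408 0.0806 0.1   ]
bush ((367.4636535644531, 177.91746520996094), (26.034530639648438, 26.353458404541016), 150.30186462402344) [ 0.5889 -0.1698  0.06  ]
[(26.5, ((366.5, 180.0), 4.272101879119873))]
```

View pics/crop.png

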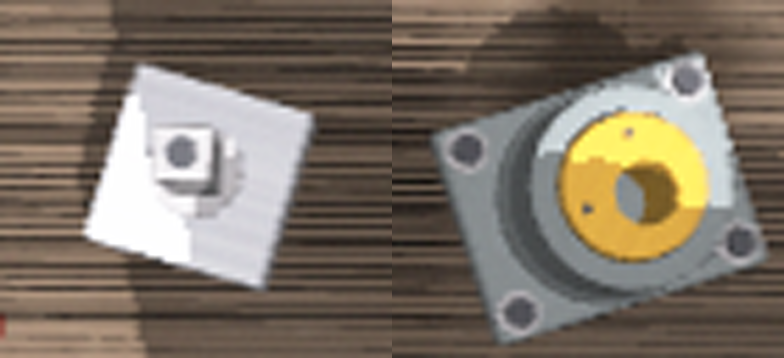

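Call:
{"fn": "move_arm", "kwargs": {
  "series": [
    [[45,45,10],-7,-1],
    [[90,90,10],-15,-1],
    [[135,135,10],-15,-1],
    [[180,180,10],-15,-1],
    [[225,225,10],-15,-1],
    [[270,270,10],-15,-1],
    [[315,315,10],-15,-1],
    [[350,360,10],-15,-1],
    [[380,395,10],-15,-1],
    [[380,428,10],-15,-1],
    [[380,428,10],-15,-1],
    [[380,428,10],-15,-1],
    [[380,428,10],-15,-1],
    [[380,428,10],-15,-1]
  ]
}}

```text
time: 1.5
eef_pos: [0.5426, -0.1742, 0.2395]
tool_rot: [-0.001, -0.707, -0.002, 0.708]
force: [-0.2, -0.2, -0.8]
width: 0.0851
```

Run:
```python
from h import *
f=grab_frame("wrist"); np.save("w1.npy",f,allow_pickle=True); cv2.imwrite("pics/w1.png",f["pixels"])
o=get_obs(); print(o["eef_pos"],o["joints"],o["tool_rot"]); print(ray(f,256,192)); print(proj(f,(.587,-.17,.06)))
```

```text
[ 0.54232147 -0.1749877   0.23956563] [-4.35979465e-01  9.44807769e-02  1.73650258e+00  1.36798686e-03
  1.31232590e+00  1.13234233e+00] [-7.03661195e-05 -7.06754087e-01 -1.43134207e-03  7.07457848e-01]
(array([ 0.61215878, -0.17393563,  0.3830801 ]), array([-0.27809089,  0.00931707, -0.9605682 ]))
(np.float64(255.26307096286226), np.float64(122.01862804161516))
```

View pics/w1.png

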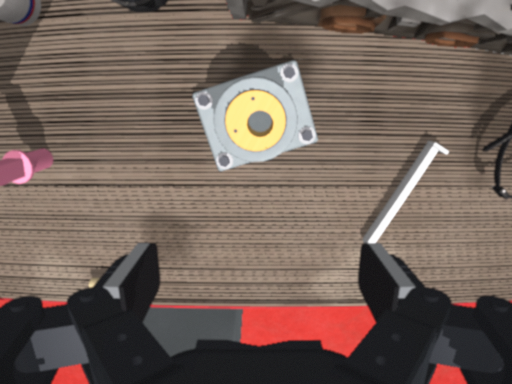

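The wrist view shows the bush at (256,120) and the grey bore near (260,122). I'll enlarge the bush and measure it, then go to the shaft.

Run:
```python
from h import *
f=np.load("w1.npy",allow_pickle=True).item(); p=f["pixels"]
hsv=cv2.cvtColor(p,cv2.COLOR_BGR2HSV)
m=cv2.inRange(hsv,(15,90,70),(38,255,255)); k=m*0; k[80:165,200:315]=255; m&=k
c=max(cv2.findContours(m,0,1)[0],key=cv2.contourArea); h=cv2.convexHull(c); e=cv2.fitEllipse(h); print("bush",e,onz(f,*e[0],.06).round(4))
s=m*0; cv2.drawContours(s,[h],-1,255,-1); s&=~m
for q in cv2.findContours(s,0,1)[0]:
    if cv2.contourArea(q)>30: e2=cv2.fitEllipse(q); print("floor seen",e2,onz(f,*e2[0],.013).round(4))
y=p[90:152,225:287]; cv2.imwrite("pics/w1c.png",cv2.resize(y,None,fx=9,fy=9,interpolation=cv2.INTER_CUBIC))
```

```text
bush ((255.0322723388672, 119.96365356445312), (60.44108581542969, 61.10586166381836), 158.52423095703125) [ 0.5889 -0.1698  0.06  ]
floor seen ((259.62249755859375, 121.24613952636719), (20.985349655151367, 23.240205764770508), 91.91523742675781) [ 0.5842 -0.1741  0.013 ]
```

View pics/w1c.png

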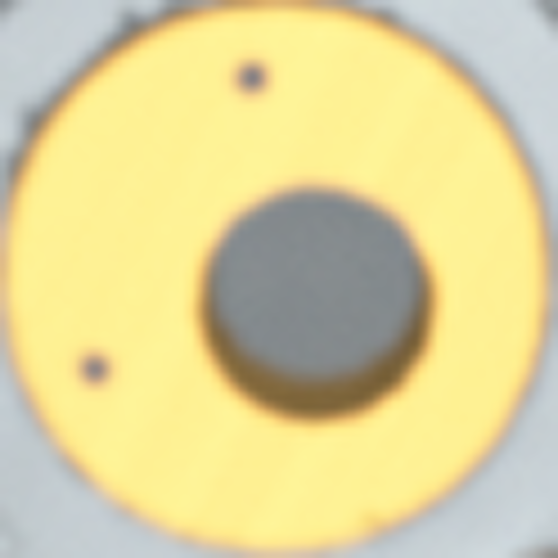

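Call:
{"fn": "move_arm", "kwargs": {
  "series": [
    [[0,45,0],0,-1],
    [[0,90,0],0,-1],
    [[0,135,0],0,-1],
    [[0,180,0],0,-1],
    [[0,225,0],0,-1],
    [[0,270,0],0,-1],
    [[0,310,0],0,-1],
    [[0,340,0],0,-1],
    [[0,350,0],0,-1],
    [[0,350,0],0,-1],
    [[0,350,0],0,-1],
    [[0,350,0],0,-1]
  ]
}}

```text
time: 2.75
eef_pos: [0.5426, 0.1731, 0.2395]
tool_rot: [0.001, -0.707, -0.0, 0.708]
force: [0.1, -0.0, 0.2]
width: 0.0854
```

Run:
```python
from h import *
f=grab_frame("wrist"); np.save("w2.npy",f,allow_pickle=True)
o=get_obs(); print(o["eef_pos"],o["joints"],o["tool_rot"],o["force"])
u,v=map(int,proj(f,(.593,.177,.10))); print(u,v); y0=max(v-50,0);x0=u-60; print(x0,y0)
cv2.imwrite("pics/w2.png",cv2.resize(f["pixels"][y0:y0+110,x0:x0+120],None,fx=5,fy=5,interpolation=cv2.INTER_CUBIC))
```

```text
[0.54254653 0.17330773 0.23952466] [1.85108762e-01 9.32631404e-02 1.73789730e+00 1.66302163e-03
 1.31124734e+00 1.75565985e+00] [ 5.69934456e-04 -7.06718707e-01 -4.41085846e-04  7.07494276e-01] [-0.12318696  0.07585326 -1.02328229]
254 118
194 68
```

View pics/w2.png

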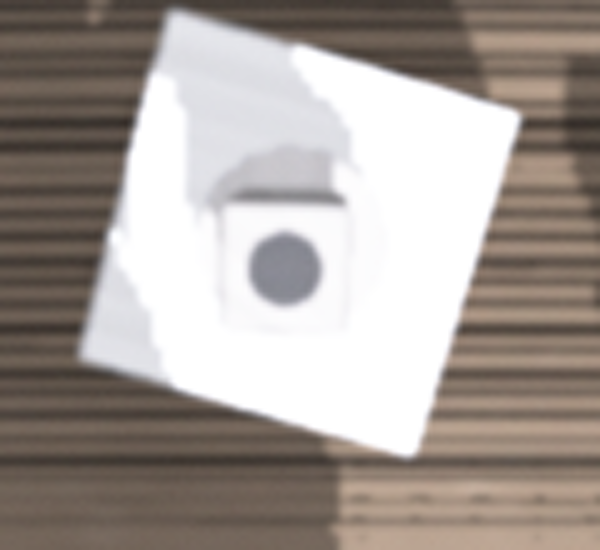

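The bore mouth is at about (259.9,123.2) in w1. The square end's hole is at (250.6,121.2) in w2, and its faces line up with the jaws to about 1°, so no extra turn is needed. The piece is steel-coloured and in the stand, so it is the right one.

Run:
```python
from h import *
f=np.load("w1.npy",allow_pickle=True).item(); print("bore",onz(f,259.9,123.2,.06).round(4),"bush",onz(f,255.03,119.96,.06).round(4))
f=np.load("w2.npy",allow_pickle=True).item(); s=onz(f,250.6,121.2,.121); print("shaft",s.round(4),(s-get_obs()["eef_pos"])*1e3)
# stand centre from its top corners
c=np.mean([onz(f,194+(x+.5)/5-.5,68+(y+.5)/5-.5,.04) for x,y in [(170,8),(522,115),(412,458),(80,358)]],axis=0); print("stand",c.round(4))
```

```text
bore [ 0.5859 -0.1744  0.06  ] bush [ 0.5889 -0.1698  0.06  ]
shaft [0.5923 0.1799 0.121 ] [  49.79305411    6.55736269 -118.52465586]
stand [0.5921 0.1797 0.04  ]
```

Call:
{"fn": "move_arm", "kwargs": {
  "series": [
    [[40,6.5,-20],0,-1],
    [[50,6.5,-50],0,-1],
    [[50,6.5,-90],0,-1],
    [[50,6.5,-125],0,-1],
    [[50,6.5,-150],0,-1],
    [[50,6.5,-159],0,-1],
    [[50,6.5,-159],0,-1],
    [[50,6.5,-159],0,-1],
    [[50,6.5,-159],0,1],
    [[50,6.5,-159],0,1],
    [[50,6.5,-159],0,1],
    [[50,6.5,-159],0,1],
    [[50,6.5,-159],0,1],
    [[50,6.5,-159],0,1],
    [[50,6.5,-159],0,1],
    [[50,6.5,-159],0,1],
    [[50,6.5,-159],0,1],
    [[50,6.5,-159],0,1]
  ],
  "newtons": 25
}}

```text
time: 4.6
eef_pos: [0.5929, 0.1798, 0.081]
tool_rot: [0.001, -0.707, -0.0, 0.707]
force: [-0.6, -1.0, 4.7]
width: 0.0196
```

Call:
{"fn": "move_arm", "kwargs": {
  "series": [
    [[0,0,5],0,1],
    [[0,0,10],0,1],
    [[0,0,15],0,1],
    [[0,0,15],0,1],
    [[0,0,15],0,1],
    [[3,0,15],0,1],
    [[6,0,15],0,1],
    [[9,0,15],0,1],
    [[12,0,15],0,1],
    [[14,0,15],0,1],
    [[16,0,15],0,1],
    [[18,0,15],0,1],
    [[18,0,15],0,1],
    [[18,0,15],0,1]
  ]
}}

```text
time: 6.0
eef_pos: [0.6107, 0.1797, 0.0956]
tool_rot: [0.0, -0.707, -0.0, 0.707]
force: [-4.3, -0.7, -1.9]
width: 0.0197
```

Run:
```python
from h import *
f=grab_frame("side"); np.save("s1.npy",f,allow_pickle=True)
o=get_obs(); print(o["eef_pos"],o["tool_rot"],o["force"],o["wrist_torque"],o["width"])
u,v=map(int,proj(f,(.6,.18,.08))); print(u-40,v-45)
cv2.imwrite("pics/s1.png",cv2.resize(f["pixels"][v-45:v+35,u-40:u+40],None,fx=7,fy=7,interpolation=cv2.INTER_CUBIC))
```

```text
[0.61072522 0.17971652 0.09565422] [ 5.05639297e-04 -7.06843267e-01 -4.00586603e-04  7.07369903e-01] [-3.34805323 -0.93820028 -2.37283904] [-0.24533485  0.77596127  0.03290181] 0.0198336373277025
187 163
```

View pics/s1.png

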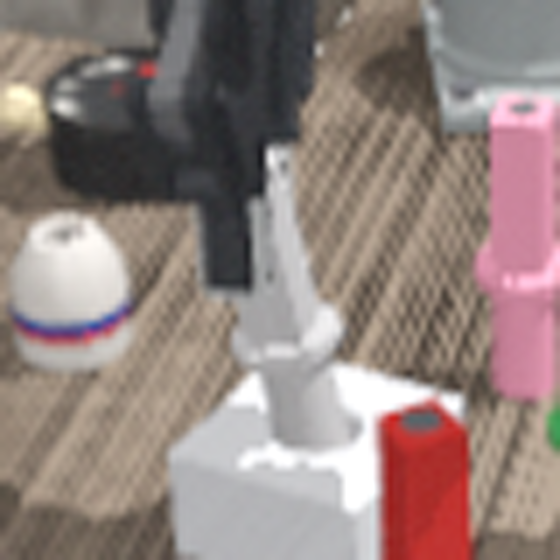

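The shaft leans its top toward +x in the stand at about 0.2 rad, with only 4 N on the wrist. I'll lift it out and carry it over the housing.

Call:
{"fn": "move_arm", "kwargs": {
  "series": [
    [[0,0,12],0,1],
    [[0,0,30],0,1],
    [[0,0,55],0,1],
    [[0,-10,80],0,1],
    [[0,-35,85],0,1],
    [[0,-65,85],0,1],
    [[0,-97,85],0,1],
    [[0,-130,85],0,1],
    [[0,-163,85],0,1],
    [[0,-196,85],0,1],
    [[0,-229,85],0,1],
    [[-2,-262,85],0,1],
    [[-4,-295,85],0,1],
    [[-5,-325,85],0,1],
    [[-5,-345,85],0,1],
    [[-5,-353.5,80],0,1],
    [[-5,-353.5,65],0,1],
    [[-5,-353.5,50],0,1],
    [[-5,-353.5,48],0,1],
    [[-5,-353.5,48],0,1]
  ]
}}

```text
time: 8.05
eef_pos: [0.6046, -0.172, 0.1414]
tool_rot: [0.001, -0.706, -0.002, 0.709]
force: [0.7, -0.0, -1.7]
width: 0.0193
```

Run:
```python
from h import *
o=get_obs(); print(o["eef_pos"],o["force"],o["wrist_torque"],o["width"])
f=grab_frame("side"); np.save("s2.npy",f,allow_pickle=True); P=(.59,-.174,.10)
u,v=map(int,proj(f,P)); print(u-30,v-40)
a=cv2.resize(f["pixels"][v-40:v+30,u-30:u+30],(480,560),interpolation=cv2.INTER_CUBIC)
cv2.imwrite("pics/s2.png",a)
```

```text
[ 0.60455264 -0.17204845  0.14142137] [ 0.70350768 -0.00849316 -1.73203808] [-0.03172736 -0.02599382 -0.02447644] 0.01928282927134053
231 102
```

View pics/s2.png

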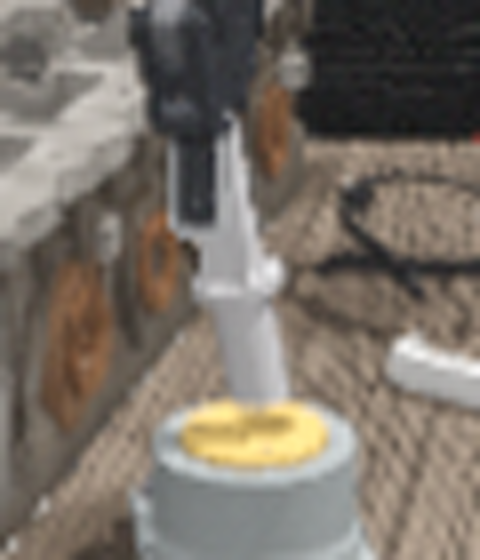

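Run:
```python
from h import *
f=np.load("s2.npy",allow_pickle=True).item()
def onp(x,y,Y):
    o,d=ray(f,231+(x+.5)/8-.5,102+(y+.5)/8-.5); return (o+d*(Y-o[1])/d[1]).round(4)
Y=-.172
for n,x,y in [("jl top",212,310),("jr top",273,300),("jl bot",231,395),("jr bot",286,400),("collar l",195,285),("collar r",283,275),("foot low",258,408)]: print(n,onp(x,y,Y))
g=cv2.cvtColor(f["pixels"],cv2.COLOR_BGR2GRAY)
for r in range(138,156): print(r,g[r,254:272])
```

```text
jl top [ 0.6034 -0.172   0.1075]
jr top [ 0.5798 -0.172   0.113 ]
jl bot [ 0.5964 -0.172   0.0731]
jr bot [ 0.5749 -0.172   0.0725]
collar l [ 0.6098 -0.172   0.1172]
collar r [ 0.576  -0.172   0.1232]
foot low [ 0.5859 -0.172   0.0684]
138 [ 94 144 166 200 204 197 196 178 179 181 186 147  90  80 110 114 101 111]
139 [ 92 120 143 150 158 159 161 163 169 159 133 121  96  93  81  79  74  94]
140 [ 88  85 120 132 147 152 153 159 160 154 162 130 122 119  97  72  76  78]
141 [ 86  90 114 124 141 152 156 159 162 168 193 151 124 120 117  88  70  76]
142 [100 111 132 123 138 151 155 159 164 184 196 171 128 112 111 109  95  92]
143 [127 133 133 128 137 149 157 158 171 184 194 178 135 115 105  97 112 124]
144 [135 151 140 141 132 147 153 158 171 180 193 191 142 126 112 113 124 130]
145 [143 144 144 142 128 145 154 157 166 180 191 199 156 127 112 136 146 140]
146 [139 138 149 131 128 143 154 156 164 178 190 199 161 136 116 143 152 153]
147 [137 132 139 133 133 142 152 157 159 175 189 198 162 133 132 148 153 142]
148 [136 148 127 143 143 141 152 156 159 173 186 197 176 130 121 143 157 127]
149 [131 140 132 150 124 130 151 156 158 172 186 195 186 141 133 118 141 129]
150 [138 128 139 140 130 127 149 156 157 168 183 193 198 147 143 118 109 125]
151 [124 127 147 122 134 147 149 153 157 162 180 194 196 150 129 127 113 108]
152 [142 148 185 186 195 202 189 177 179 177 196 214 213 197 188 178 162 133]
153 [197 206 227 232 232 232 218 196 188 178 198 214 219 226 230 228 212 185]
154 [213 216 217 220 219 219 202 178 160 159 159 155 165 198 229 232 231 218]
155 [178 160 163 175 176 169 179 168 162 159 158 158 171 198 229 231 231 221]
```

Call:
{"fn": "move_arm", "kwargs": {
  "series": [
    [[0,-2,0],0,1],
    [[0,-2,-2],0,1],
    [[0,-2,-4],0,1],
    [[0,-2,-6],0,1],
    [[0,-2,-7],0,1],
    [[0,-2,-8],0,1],
    [[0,-2,-8],0,1],
    [[0,-2,-8],0,1]
  ]
}}

```text
time: 8.9
eef_pos: [0.6054, -0.1745, 0.1346]
tool_rot: [0.0, -0.706, -0.001, 0.708]
force: [-1.1, 0.4, -2.5]
width: 0.0194
```

Run:
```python
from h import *
o=get_obs(); print(o["eef_pos"],o["force"],o["wrist_torque"],o["width"])
f=grab_frame("side"); np.save("s3.npy",f,allow_pickle=True); P=(.59,-.174,.07)
w=grab_frame("wrist"); np.save("w3.npy",w,allow_pickle=True)
u,v=map(int,proj(f,P)); a=cv2.resize(f["pixels"][v-22:v+18,u-20:u+20],(400,400),interpolation=cv2.INTER_CUBIC)
u2,v2=map(int,proj(w,(.587,-.174,.06))); print(u-20,v-22,u2,v2)
v2=min(max(v2,30),354)
b=cv2.resize(w["pixels"][v2-30:v2+30,u2-30:u2+30],(400,400),interpolation=cv2.INTER_CUBIC)
cv2.imwrite("pics/s3.png",np.hstack([a,b]))
```

```text
[ 0.60539758 -0.17452723  0.13459628] [-1.10208711  0.40043035 -2.54552383] [-0.0391763  -0.11032741 -0.01339369] 0.019436687424470866
241 129 258 226
```

View pics/s3.png

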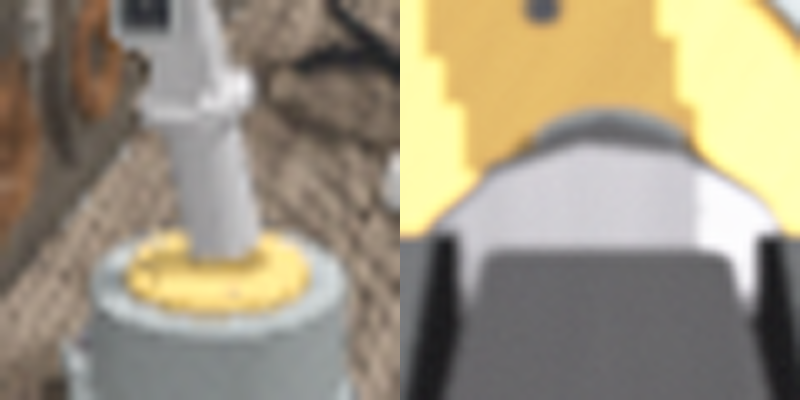

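Call:
{"fn": "move_arm", "kwargs": {
  "series": [
    [[0,0,-1],0,1],
    [[0,0,-2],0,1],
    [[0,0,-3],0,1],
    [[0,0,-3],0,1],
    [[0,0,-3],0,1]
  ]
}}

```text
time: 9.5
eef_pos: [0.6054, -0.1745, 0.1316]
tool_rot: [0.0, -0.706, -0.001, 0.708]
force: [-0.4, -0.3, -2.3]
width: 0.0197
```

Call:
{"fn": "move_arm", "kwargs": {
  "series": [
    [[0,0,-0.5],0,1],
    [[0,0,-1],0,1],
    [[0,0,-1],0,1]
  ]
}}

```text
time: 9.8
eef_pos: [0.6052, -0.1745, 0.1305]
tool_rot: [0.0, -0.706, -0.001, 0.708]
force: [-0.1, -0.1, -1.3]
width: 0.0198
```

Call:
{"fn": "move_arm", "kwargs": {
  "series": [
    [[0,0,-0.5],0,1],
    [[0,0,-1],0,1],
    [[0,0,-1],0,1]
  ]
}}

```text
time: 10.1
eef_pos: [0.6051, -0.1745, 0.1293]
tool_rot: [0.0, -0.706, -0.001, 0.708]
force: [-0.8, 0.8, -2.1]
width: 0.0197
```

Call:
{"fn": "move_arm", "kwargs": {
  "series": [
    [[0,0,-0.5],0,1],
    [[0,0,-1],0,1],
    [[0,0,-1],0,1]
  ]
}}

```text
time: 10.4
eef_pos: [0.6049, -0.1745, 0.1282]
tool_rot: [0.0, -0.706, -0.001, 0.708]
force: [-0.8, 0.3, -2.5]
width: 0.0198
```

Call:
{"fn": "move_arm", "kwargs": {
  "series": [
    [[0,0,-0.5],0,1],
    [[0,0,-1],0,1],
    [[0,0,-1],0,1]
  ]
}}

```text
time: 10.7
eef_pos: [0.6048, -0.1745, 0.127]
tool_rot: [0.0, -0.706, -0.001, 0.708]
force: [-1.6, -0.4, -2.4]
width: 0.0198
```

Run:
```python
from h import *
o=get_obs(); print(o["eef_pos"],o["force"],o["wrist_torque"],o["width"])
```

```text
[ 0.60478654 -0.17452791  0.1270412 ] [-1.55274881 -0.40560672 -2.36924542] [-0.07683575  0.18375255 -0.02632581] 0.019777338830268422
```

Call:
{"fn": "move_arm", "kwargs": {
  "series": [
    [[-0.3,0,-0.5],0,1],
    [[-0.5,0,-1],0,1],
    [[-0.5,0,-1],0,1],
    [[-0.5,0,-1],0,1]
  ]
}}

```text
time: 11.1
eef_pos: [0.6043, -0.1745, 0.1259]
tool_rot: [0.0, -0.706, -0.001, 0.708]
force: [-0.8, -0.4, -3.3]
width: 0.0196
```

Run:
```python
from h import *
o=get_obs(); print(o["eef_pos"],o["force"],o["wrist_torque"],o["width"])
f=grab_frame("side"); np.save("s4.npy",f,allow_pickle=True); P=(.59,-.174,.09)
u,v=map(int,proj(f,P)); a=cv2.resize(f["pixels"][v-26:v+24,u-25:u+25],(500,500),interpolation=cv2.INTER_CUBIC); print(u-25,v-26)
cv2.imwrite("pics/s4.png",a)
```

```text
[ 0.60433756 -0.17450049  0.12593365] [-0.82772823 -0.44735626 -3.33415946] [-0.02804551  0.00868262  0.04706322] 0.019646825045637212
236 119
```

View pics/s4.png

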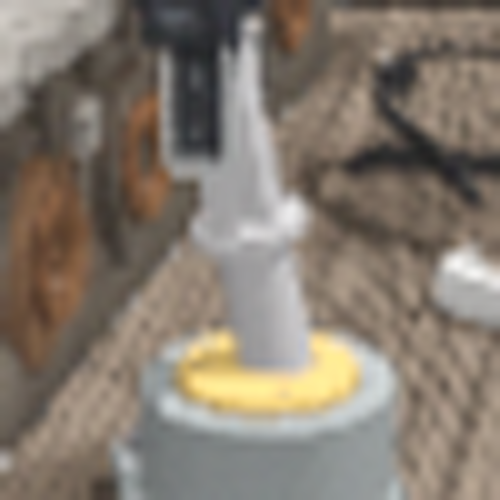

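Run:
```python
from h import *
f=np.load("s4.npy",allow_pickle=True).item()
c=lambda P:tuple(round((q-s+.5)*10-.5) for q,s in zip(proj(f,P),(236,119)))
print("near rim",c((.5862,-.1615,.06)),"bore c",c((.5862,-.174,.06)),"bush c",c((.589,-.17,.06)),"bush near",c((.589,-.1415,.06)),"bush far",c((.589,-.1985,.06)))
for th in (.15,.2,.25):
  for D in (0,.003,.006):
    F=np.array([.5855,-.174,.06-D]); a=np.array([np.sin(th),0,np.cos(th)])
    print(th,D,"collar ctr",c(F+.045*a),"collar near low",c(F+.045*a+[0,.018,0]),"top near",c(F+.111*a+[0,.0,0]))
```

```text
near rim (265, 379) bore c (273, 363) bush c (262, 367) bush near (244, 404) bush far (279, 332)
0.15 0 collar ctr (253, 227) collar near low (241, 248) top near (218, 19)
0.15 0.003 collar ctr (253, 236) collar near low (241, 258) top near (218, 28)
0.15 0.006 collar ctr (253, 245) collar near low (241, 267) top near (218, 38)
0.2 0 collar ctr (245, 227) collar near low (234, 249) top near (200, 21)
0.2 0.003 collar ctr (245, 237) collar near low (234, 258) top near (200, 31)
0.2 0.006 collar ctr (246, 246) collar near low (234, 268) top near (200, 40)
0.25 0 collar ctr (238, 229) collar near low (227, 250) top near (182, 24)
0.25 0.003 collar ctr (238, 238) collar near low (227, 260) top near (182, 34)
0.25 0.006 collar ctr (239, 247) collar near low (227, 269) top near (182, 43)
```

Call:
{"fn": "move_arm", "kwargs": {
  "series": [
    [[0,0,-0.5],0,1],
    [[0,0,-1],0,1],
    [[0,0,-1],0,1]
  ]
}}

```text
time: 11.45
eef_pos: [0.6043, -0.1745, 0.1249]
tool_rot: [0.0, -0.706, -0.001, 0.708]
force: [-1.0, 0.7, -2.0]
width: 0.0198
```

Call:
{"fn": "move_arm", "kwargs": {
  "series": [
    [[0,0,-0.5],0,1],
    [[0,0,-1],0,1],
    [[0,0,-1],0,1]
  ]
}}

```text
time: 11.75
eef_pos: [0.6041, -0.1745, 0.1238]
tool_rot: [0.0, -0.706, -0.001, 0.709]
force: [-2.0, -0.3, -1.2]
width: 0.0199
```

```bash
cat > st.py <<'E'
from h import *
o=get_obs(); print(o["time"],o["eef_pos"].round(4),o["force"].round(2),o["wrist_torque"].round(3),round(o["width"],4))
E
python3 st.py
```

```text
11.75 [ 0.6041 -0.1745  0.1238] [-2.05 -0.31 -1.25] [-0.048  0.155  0.047] 0.0199
```

Call:
{"fn": "move_arm", "kwargs": {
  "series": [
    [[-0.2,0,-0.5],0,1],
    [[-0.3,0,-1],0,1],
    [[-0.3,0,-1],0,1]
  ]
}}

```text
time: 12.05
eef_pos: [0.6038, -0.1745, 0.1226]
tool_rot: [0.0, -0.706, -0.001, 0.709]
force: [-0.4, -0.8, -1.9]
width: 0.0196
```

Call:
{"fn": "move_arm", "kwargs": {
  "series": [
    [[-0.2,0,-0.5],0,1],
    [[-0.3,0,-1],0,1],
    [[-0.3,0,-1],0,1]
  ]
}}

```text
time: 12.35
eef_pos: [0.6036, -0.1745, 0.1216]
tool_rot: [0.0, -0.706, -0.001, 0.708]
force: [0.0, -1.2, -3.2]
width: 0.0194
```

```bash
python3 st.py
```

```text
12.35 [ 0.6036 -0.1745  0.1216] [ 0.02 -1.15 -3.23] [-0.025  0.03  -0.024] 0.0194
```

```bash
cat > lean.py <<'E'
from h import *
import sys
def lean(f,TCP,Y=-.174):
    g=cv2.GaussianBlur(cv2.cvtColor(f["pixels"],cv2.COLOR_BGR2GRAY).astype(float),(0,0),.6)
    # right silhouette edge of the journal: strongest bright-to-dark step per row
    u,v=proj(f,(.574,Y,.075)); pts=[]
    lo,hi=[int(proj(f,(.578,Y,z))[1]) for z in (ztop,.066)]
    for r in range(lo,hi):
        d=-np.diff(g[r,int(u)-9:int(u)+7]); i=int(d.argmax())
        if 0<i<len(d)-1:
            s=.5*(d[i-1]-d[i+1])/(d[i-1]-2*d[i]+d[i+1]); pts.append((int(u)-9+i+.5+s,r))
    P=[]
    for a,b in pts:
        o,d=ray(f,a,b); p=o+d*(Y-o[1])/d[1]; P.append((p[0],p[2]))
    P=np.array(P); k=np.polyfit(P[:,1],P[:,0],1); res=P[:,0]-np.polyval(k,P[:,1]); ok=abs(res)<2*np.median(abs(res))+5e-4
    k=np.polyfit(P[ok,1],P[ok,0],1); print("lean",np.arctan(k[0]).round(3),"n",ok.sum(),len(ok),"x edge at .06",(np.polyval(k,.06)).round(4))
if __name__=="__main__":
    for n,zt in (("s2.npy",.105),("s3.npy",.1),("s4.npy",.092)):
        ztop=zt; lean(np.load(n,allow_pickle=True).item(),0)
    f=grab_frame("side"); np.save("s5.npy",f,allow_pickle=True); ztop=.088; lean(f,0)
    g=cv2.cvtColor(f["pixels"],cv2.COLOR_BGR2GRAY); f4=np.load("s4.npy",allow_pickle=True).item(); g4=cv2.cvtColor(f4["pixels"],cv2.COLOR_BGR2GRAY)
    # vertical shift of the collar since s4, and its columns
    T=g4[137:147,254:268]; m=cv2.matchTemplate(g[130:165,245:280],T,cv2.TM_CCOEFF_NORMED); print(cv2.minMaxLoc(m)[1],np.array(cv2.minMaxLoc(m)[3])+[245-254,130-137])
    for r in range(140,160): print(r,g[r,254:272])
E
python3 lean.py
```

```text
lean 0.157 n 10 12 x edge at .06 0.5715
lean 0.181 n 10 11 x edge at .06 0.5719
lean 0.168 n 7 8 x edge at .06 0.5726
lean 0.193 n 6 7 x edge at .06 0.5721
0.9206005334854126 [0 1]
140 [ 90  84 126 156 161 162 160 160 166 193 198 196 160 122  98  74  74  77]
141 [ 87  99 130 157 161 163 160 160 159 197 212 230 200 138 115  94  68  73]
142 [101 138 162 165 163 163 158 159 176 211 228 222 197 130 113 111  93  93]
143 [128 152 175 188 191 184 177 182 192 212 214 193 170 125 104  94 114 126]
144 [134 145 161 199 204 197 194 201 180 180 180 171 135 125 112 113 125 130]
145 [143 135 140 146 154 158 158 164 176 167 169 163 146 124 113 135 148 141]
146 [138 139 143 131 142 148 153 157 160 165 192 175 143 133 116 140 153 153]
147 [136 134 137 132 136 148 154 155 161 179 194 194 134 126 134 148 153 143]
148 [135 147 127 144 139 145 153 156 161 177 190 197 144 121 119 144 155 124]
149 [131 139 134 150 132 143 151 156 164 176 189 198 167 135 131 121 140 129]
150 [138 128 139 141 130 142 151 156 160 175 188 197 185 133 142 117 108 126]
151 [125 127 148 122 139 139 150 156 162 175 186 196 182 134 129 126 116 110]
152 [141 150 185 185 195 159 151 156 158 172 183 195 197 196 188 176 163 134]
153 [182 176 207 216 219 176 153 155 158 169 181 192 198 226 230 228 211 183]
154 [193 168 170 176 176 157 151 153 158 168 180 192 198 209 229 231 231 218]
155 [172 158 165 174 175 166 155 157 157 167 177 189 207 213 230 232 231 221]
156 [173 176 202 206 207 205 202 202 203 205 210 213 225 231 232 231 231 207]
157 [164 181 227 232 232 232 232 232 232 229 226 231 232 233 235 227 225 191]
158 [154 176 207 217 225 225 229 230 230 224 214 227 227 228 226 205 204 196]
159 [181 179 179 165 185 189 207 209 209 211 212 205 198 203 187 192 200 207]
```

The foot is in the bore and leaning about 0.18 rad, roughly 5 mm deep: its visible bottom now stays at the near rim while the collar goes down. Next I straighten it by moving the grip in −x.

Call:
{"fn": "move_arm", "kwargs": {
  "series": [
    [[-1.5,0,0],0,1],
    [[-3,0,0],0,1],
    [[-4.5,0,0],0,1],
    [[-6,0,0],0,1],
    [[-6,0,0],0,1]
  ]
}}

```text
time: 12.9
eef_pos: [0.5986, -0.1747, 0.1226]
tool_rot: [0.0, -0.707, -0.001, 0.708]
force: [4.2, 0.7, -0.7]
width: 0.0198
```

```bash
python3 st.py
```

```text
12.9 [ 0.5986 -0.1747  0.1226] [ 4.21  0.72 -0.68] [ 0.031 -0.835 -0.068] 0.0198
```

Call:
{"fn": "move_arm", "kwargs": {
  "series": [
    [[-1.5,0,0],0,1],
    [[-3,0,0],0,1],
    [[-4.5,0,0],0,1],
    [[-6,0,0],0,1],
    [[-6,0,0],0,1]
  ]
}}

```text
time: 13.4
eef_pos: [0.5923, -0.1748, 0.1226]
tool_rot: [0.0, -0.707, -0.001, 0.708]
force: [3.1, -0.5, -0.5]
width: 0.0194
```

Call:
{"fn": "move_arm", "kwargs": {
  "series": [
    [[-1.5,0,0],0,1],
    [[-3,0,0],0,1],
    [[-4.5,0,0],0,1],
    [[-4.5,0,0],0,1]
  ]
}}

```text
time: 13.8
eef_pos: [0.5875, -0.1748, 0.1225]
tool_rot: [0.0, -0.706, -0.001, 0.708]
force: [3.2, 0.2, -1.3]
width: 0.0198
```

```bash
python3 st.py
```

```text
13.8 [ 0.5875 -0.1748  0.1225] [ 3.21  0.22 -1.34] [ 0.049 -0.628 -0.042] 0.0198
```

Call:
{"fn": "move_arm", "kwargs": {
  "series": [
    [[0,0,-1],0,1],
    [[0,0,-2],0,1],
    [[0,0,-3],0,1],
    [[0,0,-4],0,1],
    [[0,0,-4],0,1]
  ]
}}

```text
time: 14.3
eef_pos: [0.5874, -0.1748, 0.1182]
tool_rot: [0.0, -0.706, -0.001, 0.708]
force: [3.7, -0.1, -2.2]
width: 0.0199
```

```bash
python3 st.py
```

```text
14.3 [ 0.5874 -0.1748  0.1182] [ 3.68 -0.12 -2.18] [-0.019 -0.815 -0.019] 0.0199
```

Call:
{"fn": "move_arm", "kwargs": {
  "series": [
    [[0,0,-1.5],0,1],
    [[0,0,-3],0,1],
    [[0,0,-4.5],0,1],
    [[0,0,-6],0,1],
    [[0,0,-6],0,1]
  ]
}}

```text
time: 14.8
eef_pos: [0.5873, -0.1748, 0.1119]
tool_rot: [0.0, -0.706, -0.001, 0.708]
force: [2.9, -0.8, -1.6]
width: 0.0198
```

```bash
python3 st.py
```

```text
14.8 [ 0.5873 -0.1748  0.1119] [ 2.88 -0.76 -1.6 ] [-0.052 -0.868  0.024] 0.0198
```

Lateral load is small and there is no vertical resistance, so I'll keep going down.

Call:
{"fn": "move_arm", "kwargs": {
  "series": [
    [[0,0,-1.5],0,1],
    [[0,0,-3],0,1],
    [[0,0,-4.5],0,1],
    [[0,0,-6],0,1],
    [[0,0,-6],0,1]
  ]
}}

```text
time: 15.3
eef_pos: [0.5872, -0.1748, 0.1055]
tool_rot: [0.0, -0.706, -0.001, 0.708]
force: [3.3, -0.9, -2.6]
width: 0.0198
```

Call:
{"fn": "move_arm", "kwargs": {
  "series": [
    [[0,0,-1.5],0,1],
    [[0,0,-3],0,1],
    [[0,0,-4.5],0,1],
    [[0,0,-6],0,1],
    [[0,0,-6],0,1]
  ]
}}

```text
time: 15.8
eef_pos: [0.5871, -0.1748, 0.0991]
tool_rot: [0.0, -0.706, -0.001, 0.708]
force: [4.0, 0.6, -1.5]
width: 0.02
```

```bash
python3 st.py
```

```text
15.8 [ 0.5871 -0.1748  0.0991] [ 3.96  0.58 -1.51] [ 0.045 -0.796 -0.02 ] 0.02
```

Call:
{"fn": "move_arm", "kwargs": {
  "series": [
    [[0,0,-1.5],0,1],
    [[0,0,-3],0,1],
    [[0,0,-4.5],0,1],
    [[0,0,-6],0,1],
    [[0,0,-6],0,1]
  ]
}}

```text
time: 16.3
eef_pos: [0.5869, -0.1747, 0.0928]
tool_rot: [0.0, -0.706, -0.001, 0.708]
force: [3.3, 0.1, -2.3]
width: 0.0194
```

Call:
{"fn": "move_arm", "kwargs": {
  "series": [
    [[0,0,-0.7],0,1],
    [[0,0,-1.5],0,1],
    [[0,0,-2.2],0,1],
    [[0,0,-2.2],0,1]
  ]
}}

```text
time: 16.7
eef_pos: [0.5869, -0.1747, 0.0905]
tool_rot: [0.0, -0.706, -0.001, 0.708]
force: [4.1, 0.6, -2.1]
width: 0.0199
```

Call:
{"fn": "move_arm", "kwargs": {
  "series": [
    [[0,0,-0.5],0,1],
    [[0,0,-1],0,1],
    [[0,0,-1],0,1]
  ]
}}

```text
time: 17.0
eef_pos: [0.5869, -0.1747, 0.0894]
tool_rot: [0.0, -0.706, -0.001, 0.708]
force: [4.4, -0.2, -0.9]
width: 0.02
```

Call:
{"fn": "move_arm", "kwargs": {
  "series": [
    [[0,0,-0.5],0,1],
    [[0,0,-1],0,1],
    [[0,0,-1],0,1]
  ]
}}

```text
time: 17.3
eef_pos: [0.5869, -0.1747, 0.0883]
tool_rot: [0.0, -0.706, -0.001, 0.708]
force: [3.6, 0.1, -1.2]
width: 0.0194
```

```bash
python3 st.py
```

```text
17.3 [ 0.5869 -0.1747  0.0883] [ 3.55  0.07 -1.23] [-0.012 -0.768  0.004] 0.0194
```

Call:
{"fn": "move_arm", "kwargs": {
  "series": [
    [[0,0,-0.5],0,1],
    [[0,0,-1],0,1],
    [[0,0,-1],0,1]
  ]
}}

```text
time: 17.6
eef_pos: [0.5869, -0.1747, 0.0872]
tool_rot: [0.0, -0.706, -0.001, 0.708]
force: [3.1, 0.4, -1.7]
width: 0.0196
```

Call:
{"fn": "move_arm", "kwargs": {
  "series": [
    [[0,0,-0.4],0,1],
    [[0,0,-0.7],0,1],
    [[0,0,-0.7],0,1]
  ]
}}

```text
time: 17.9
eef_pos: [0.5869, -0.1748, 0.0865]
tool_rot: [0.0, -0.706, -0.001, 0.708]
force: [2.7, -0.9, -1.2]
width: 0.0191
```

Call:
{"fn": "move_arm", "kwargs": {
  "series": [
    [[0,0,-0.4],0,1],
    [[0,0,-0.7],0,1],
    [[0,0,-0.7],0,1]
  ]
}}

```text
time: 18.2
eef_pos: [0.587, -0.1747, 0.0864]
tool_rot: [0.0, -0.706, -0.001, 0.708]
force: [1.1, -0.4, 3.8]
width: 0.0197
```

The collar touched at TCP z 86.4 mm, against 86 predicted, with about 5 N of extra vertical force. I'll release and retreat straight up.

Call:
{"fn": "move_arm", "kwargs": {
  "series": [
    [[0,0,0],0,0.5],
    [[0,0,0],0,0.2],
    [[0,0,0],0,-0.2],
    [[0,0,0],0,-0.6],
    [[0,0,0],0,-1],
    [[0,0,0],0,-1],
    [[0,0,0],0,-1],
    [[0,0,0],0,-1],
    [[0,0,0],0,-1],
    [[0,0,15],0,-1],
    [[0,0,40],0,-1],
    [[0,0,75],0,-1],
    [[0,0,110],0,-1],
    [[-30,0,140],0,-1],
    [[-60,0,150],0,-1],
    [[-60,0,150],0,-1],
    [[-60,0,150],0,-1],
    [[-60,0,150],0,-1]
  ]
}}

```text
time: 20.0
eef_pos: [0.5273, -0.1747, 0.2364]
tool_rot: [0.0, -0.706, -0.001, 0.708]
force: [0.9, -0.1, -0.4]
width: 0.0853
```

```bash
python3 st.py
python3 - <<'E'
from h import *
f=grab_frame("side"); w=grab_frame("wrist"); 
c=lambda P:tuple(round(q) for q in proj(f,P)); u,v=map(int,proj(f,(.59,-.174,.08)))
x0,y0=u-25,v-28
a=cv2.resize(f["pixels"][y0:y0+50,x0:x0+50],(400,400),interpolation=cv2.INTER_CUBIC)
s=lambda P:tuple(round(float(q-t+.5)*8) for q,t in zip(proj(f,P),(x0,y0)))
print("expect top",s((.5862,-.174,.126)),"collar near low",s((.5862,-.156,.06)))
uu,vv=map(int,proj(w,(.587,-.174,.08))); vv=max(vv,50)
b=cv2.resize(w["pixels"][vv-50:vv+50,uu-50:uu+50],(400,400),interpolation=cv2.INTER_CUBIC)
cv2.imwrite("pics/end.png",np.hstack([a,b])); print("wrist top",[(float(q)-t+.5)*4 for q,t in zip(proj(w,(.5862,-.174,.126)),(uu-50,vv-50))],"collar",[(float(q)-t+.5)*4 for q,t in zip(proj(w,(.5862,-.174,.066)),(uu-50,vv-50))])
E
```

```text
20.0 [ 0.5273 -0.1747  0.2364] [ 0.89 -0.05 -0.43] [ 0.004 -0.003  0.003] 0.0853
expect top (218, 121) collar near low (210, 301)
wrist top [205.35822328850804, 218.65279853342548] collar [205.91945052020787, 206.9079112006159]
```

View pics/end.png

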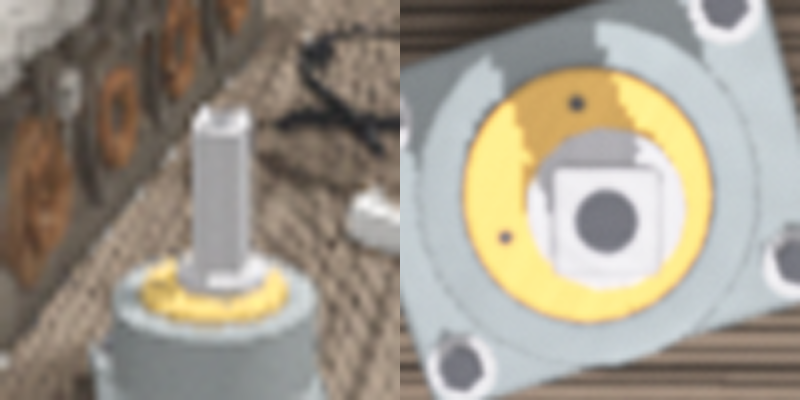

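The shaft stands upright with its collar flat on the bush. Its top hole shows at (206,220) in the wrist crop, against (205,219) expected for a seated shaft. Handing in.

```bash
python3 -c "
from station import finish_job; print(finish_job())"
```

```text
the job is handed in; nothing more can be done
None
```

The shaft is in the bronze bush with its collar down and released. I handed the job in at about 20 s of the 72 s allowed, and the hand-in reported no verdict.

- **How it went:** I gripped the shaft by its square end with 25 N and leaned it by about 0.2 rad against the rim of the stand. I then caught its foot in the bore, straightened it and slid it down until the collar touched. I saw the bore in the wrist picture, about 5.5 mm off the bush centre towards −x and −y, so I did not have to search for it by touch.
- **Forces:** wrist force readings stayed under about 5 N throughout, including the contact of the collar. These were read at the end of each move, so a brief peak between readings would not show.
- **Last checks:** the collar touched at a tool height of 86.4 mm, against 86 mm predicted. In the final wrist picture the shaft's top was within about 1 enlarged pixel of where a seated, upright shaft should be. The arm was clear with near-zero force.
- **Checks that disagreed:** while the foot was caught leaning, the arm position put it about 7 mm deep, but the side camera and geometry gave about 5 mm. The lean measured 0.16–0.19 rad in the pictures and about 0.2 rad from the arm position. All of these meet the catch condition.
- **Not checked:** I did not measure the bystanders again at the end. The arm made no unexpected contact and its path kept clear of them.

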